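Snap the green board carrier onto the microscope stand's rail

TASK

Lift the carrier with the green circuit board out of its slotted holder and push its spring-gate hook onto the low rail of the microscope stand until the yellow gate flicks shut behind the rail and the rail lies at the top of the hook. Then pull the carrier back with a short light tug so that the shut gate catches on the rail and proves that it holds, let it down again and leave it hanging freely and at rest on the rail. Leave the blue carrier and everything else on the bench where they are.

Things in the scene. Friction and masses are not known exactly. Their poses are not given: they have to be found in the camera images.
- green: Green board carrier, loose, about 0.26 kg (varies 20 %). z up, x forward as it stands or hangs. Origin: where the rail's axis lies in the hook's throat when fully home (under an inverted-V roof). A stem leans 35 deg to -x, direction u = (-0.574, 0, 0.819) in this frame. Symmetric in y. The centre of mass is about 70 mm straight below the origin, so it hangs as it stands.
- green_grip (a point): Centre of the carrier's green grip block, 60 mm from the origin along u, leaning with the stem. Block: 54 mm long along u, 32 mm wide in y with flat sides facing +y and -y, 18 mm thick. A 20 mm wide neck joins it to the hook. Axes as the carrier's.
- green_mouth (a point): Centre of the mouth of the aluminium hook, 49 mm from the origin along -u. The hook (26 mm wide in y) opens to -u, forward and down, so it goes onto the rail by moving along -u. Two prongs 22 mm apart inside end in lips that flare to 38 mm at the mouth. Axes as the carrier's.
- green_frame (a point): Middle of the lower edge of the carrier's black frame, 150 mm straight below the carrier's origin. The frame with the green board is upright, 8 mm thick (x), 110 mm wide (y), 84 mm high. Axes as the carrier's.
- green_gate (a joint): Yellow spring gate (21 mm) across the green carrier's hook, 30 mm from the origin along -u, hinged on the upper prong. 0 = shut; folds only inwards, to 1.4 rad; a spring shuts it. Passing the rail takes about 4 to 10 N. It flicks shut once the rail is within about 5 mm of home; then the rail has about 20 mm of play along u between home and the gate.
- blue: The other carrier: same shape and axes, but with a blue board and a blue grip block. To be left in its holder.
- green_dock: Grey slotted holder of the green carrier, fixed, 70 (x) x 150 (y) x 34 mm high; origin under its centre on the bench, axes as the carrier's. The frame stands 26 mm deep in a slot 11 mm wide and 118 mm long, floor 8 mm above the bench: lift the carrier straight up out of it by more than 26 mm.
- blue_dock: The same holder for the blue carrier, fixed.
- stand: Microscope boom stand, fixed. Origin on the bench under the middle of the rail; z up, y along the rail, -x is the side facing the robot. Foot plate 160 mm (x), from y = -115 to +210 mm, 12 mm high. The microscope hangs off to the side at x = -10, y = +390 mm, from 215 mm above the bench upwards.
- rail_mid (a point): Middle of the rail, on its axis, 200 mm above the bench; axes as the stand's. The rail is a round steel bar 12 mm in diameter along y between two posts (20 mm in diameter at the top) at y = -100 and +100 mm, 180 mm clear.
- boom (a point): Point on the axis of the boom, 164 mm above the rail and 10 mm to -x. The boom, 26 mm in diameter, runs along y (stand's axes) from -110 to +390 mm right above the rail, so a tool cannot come from straight above: lean it back to -x as the stem leans.
- column (a point): Foot of the stand's column, 32 mm in diameter, 460 mm high, at x = -10, y = +175 mm of the stand; a 60 mm clamp block sits on it at boom height.
- meter: Bystander: black hand-held multimeter lying flat, 170 x 82 x 36 mm, origin under its centre. Leave alone.
- spool: Bystander: solder spool, 54 mm in diameter, 38 mm high, origin under its centre. Leave alone.
- screwdriver: Bystander: screwdriver with a red handle, lying. Leave alone.
- brush: Bystander: black brush, lying. Leave alone.
- flux: Bystander: white bottle with a red cap, 52 mm in diameter, 130 mm high, origin under its centre. Leave alone.
- tip_pot: Bystander: brass bowl, 68 mm in diameter, 40 mm high, origin under its centre. Leave alone.

How it is judged:
On the way, in this order (a step that is already met when the one before it is completed fails the run):
1. the green carrier's hook is on the rail with the gate shut behind it and the rail at the top of the hook (within 10 mm of home) (x of green in the frame of rail_mid between -0.01 and 0.01 m and z of green in the frame of rail_mid between -0.01 and 0.01 m and y of green in the frame of rail_mid between -0.09 and 0.09 m and angle between the y axis of green and the y axis of stand, either way round below 0.25 rad and value of joint green_gate below 0.12 rad), for 0.1 s.
2. the carrier is tugged back so that the shut gate catches on the rail (over 1 N between carrier and stand, carrier raised more than 12 mm from home) (distance between green and rail_mid below 0.1 m and z of green in the frame of rail_mid above 0.012 m and contact force between green and stand above 1 N and value of joint green_gate below 0.2 rad), for 0.05 s.
At the end, for the whole second after the job is handed in: The green carrier hangs on the rail between its posts, the rail within 10 mm of home in the hook, the gate shut (under 0.12 rad), the carrier within 0.35 rad of upright and 0.25 rad of square to the rail, at rest (under 0.05 m/s) and released (all of step 1 and angle between green's own z axis and vertical below 0.35 rad and linear speed of green below 0.05 m/s); the robot touches nothing.
It fails at once if the blue carrier is moved by more than 20 mm (distance of blue from where it was at the start of the episode above 0.02 m).
It fails at once if a bystander is moved by more than 25 mm (distance of any of meter, spool, screwdriver, brush, flux, tip_pot from where it was at the start of the episode above 0.025 m).
It also fails if it takes over 58 s, if anything falls off the work surface, if the arm or the gripper's body presses on something with over 40 N, if the wrist force passes 120 N, or if a joint passes its speed limit or range.

ROBOT

A 6-joint arm with a two-finger parallel gripper is mounted at the origin on the work surface. World frame = base frame: x ahead of the robot, y to its left, z up, the work surface at z = 0. Lengths are in m, angles in rad, forces in N, time in s.
With the tool pointing down it reaches from about 0.35 to 1 m from the base axis. Payload 7.1 kg.
Tool frame: the origin (TCP) lies between the finger pads; the fingertips stand 22 mm ahead of it and the grasp point (between the pads) lies 3 mm ahead of it; x points along the fingers, y is the direction in which the jaws open and shut, and the axes are right-handed (so a half turn about x gives the same grasp; the last joint's range is limited). The gripper opens to 85 mm and grips with 20 to 120 N. Pads are 22 mm wide; open, the fingers measure 114 mm over their backs; the gripper's body (76 mm by 85 mm) begins 54 mm behind the grasp point. The pads swing forward as they close: fully open they stand 13 mm farther back than shut.
Start: joints at [-1.179, 0.423, 1.63, -0, 1.089, -0.019], TCP at [0.25, -0.573, 0.253] pointing down, gripper open.
Joint ranges: [-3, 3], [-0.9, 2.11], [0.09, 2.58], [-1.31, 4.45], [0.11, 2.69], [-2.54, 2.54]. Speed limits (rad/s): [2.39, 2.39, 3.01, 3.14, 3.14, 3.14].

INTERFACE

Orientations are given as a rotation vector (axis times angle).
In Python, from rig import manip gives the robot as it stands. The module is installed in compiled form; this text tells all that it offers. Calls block until the motion is done:
- manip.move_to(position, orientation): joint-space move of the TCP to a pose.
- manip.servo_line(position, orientation=None, rate=0.15): straight line of the TCP; orientation=None keeps the orientation; rate is the mean speed in m/s.
- manip.set_joints(angles): joint-space move.
- manip.command_gripper(opening, f_grip=None): finger opening in m; f_grip is the grip in N (None keeps the last); returns when the fingers have stopped.
- manip.hold(seconds).
- manip.solve_ik(position, orientation): joint angles nearest the present ones, or None.
- manip.camera(name): name is "side" or "top" or "wrist"; returns a dict with "image" (420x560x3 uint8, red, green, blue), "fx", "fy", "cx", "cy" (pixels), "k1" (the pictures are not rectified: a ray, as slopes to the right and down, at radius r is drawn at 1 + k1 r^2 times it, then the intrinsics apply), "cam_to_world" (4x4, takes a point from camera to world coordinates); the wrist camera has in their place "mount" (4x4, takes a point from camera to tool coordinates, whose origin is the TCP and whose axes are the tool frame's). Camera axes: x right, y down, z forward; pixel columns grow to the right and rows downward; lengths in m; the calibration is good to about 2 mm. A picture is of the moment at which its call begins: read the wrist's pose just before it. There is no depth.
A pose or a line that the arm cannot do raises manip.IKError and nothing moves.
- manip.sign_off(): hands the job in, once; it reports no verdict.
Readings, each from a call of its own:
- manip.get_time(): time.
- manip.get_joint_positions(): joint angles.
- manip.get_joint_vel(): joint speeds.
- manip.get_tau(): joint torques, N m.
- manip.get_position(): TCP position.
- manip.get_ee_rot(): TCP orientation.
- manip.get_contact_force(): force on the tool from outside, world axes, zero at the start.
- manip.get_torque(): the same for the moment, N m.
- manip.get_width(): finger opening in m.
Only numpy, scipy, OpenCV 4.12 (cv2) and the standard library are available. Lean on these libraries where they do the work, as an engineer would, in place of code of your own. Each camera call takes 0.05 s, during which the arm holds its last target.

## Working session

There is one attempt and no reset: what is moved stays moved. The work goes in short steps, each a Python script; the robot and the scene stay as the last script left them, time stands still between calls to the robot, and variables do not carry over. Pictures are saved under pics/ and viewed, and the job is handed in when it is done.

```bash
mkdir -p pics; ls
python3 - <<'E'
from rig import manip
import cv2
for n in ["side","top","wrist"]:
    c=manip.camera(n); cv2.imwrite(f"pics/{n}0.png",cv2.cvtColor(c["image"],cv2.COLOR_RGB2BGR))
    print(n,{k:c[k] for k in c if k!="image"})
print(manip.get_time(),manip.get_position(),manip.get_ee_rot(),manip.get_width())
E
```

```text
pics
side {'fx': 504.93991190224125, 'fy': 504.93991190224125, 'cx': 283.0921581480882, 'cy': 214.5838233172204, 'k1': -0.09345037131581047, 'cam_to_world': array([[-0.67297484, -0.40471471,  0.61912105, -0.39874405],
       [-0.73960519,  0.37887216, -0.55627336,  0.78696627],
       [-0.00943572, -0.83226311, -0.55430053,  1.06199352],
       [ 0.        ,  0.        ,  0.        ,  1.        ]])}
top {'fx': 433.17137151593374, 'fy': 433.17137151593374, 'cx': 279.06512023756756, 'cy': 210.64292154717504, 'k1': 0.0037787590857444667, 'cam_to_world': array([[ 0.01239408, -0.98432951,  0.17590283,  0.26694798],
       [-0.99986094, -0.01023705,  0.01316476, -0.05145392],
       [-0.01115774, -0.17604154, -0.9843195 ,  1.53841439],
       [ 0.        ,  0.        ,  0.        ,  1.        ]])}
wrist {'fx': 301.5783874139761, 'fy': 301.5783874139761, 'cx': 280.76691591554027, 'cy': 207.5221516812456, 'k1': 0.014770840017055831, 'mount': array([[-1.26896122e-04, -2.67876556e-01,  9.63453234e-01,
        -1.21409355e-01],
       [ 9.99999874e-01,  4.34862902e-04,  2.52618055e-04,
        -1.36460686e-04],
       [-4.86640524e-04,  9.63453144e-01,  2.67876467e-01,
        -6.77138771e-02],
       [ 0.00000000e+00,  0.00000000e+00,  0.00000000e+00,
         1.00000000e+00]])}
0.15 [ 0.24944213 -0.57262238  0.25270403] [ 1.9955081   0.4169484  -1.99596893] 0.08515548754925817
```

View pics/side0.png

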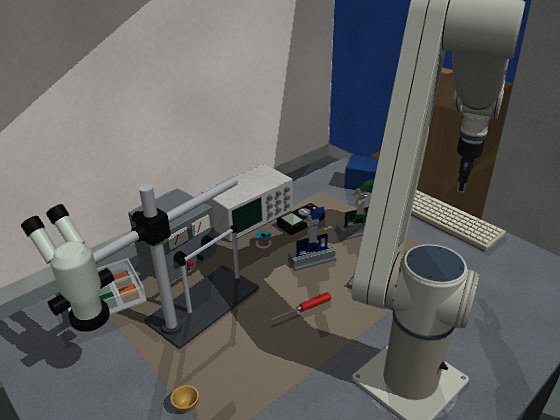

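View pics/top0.png

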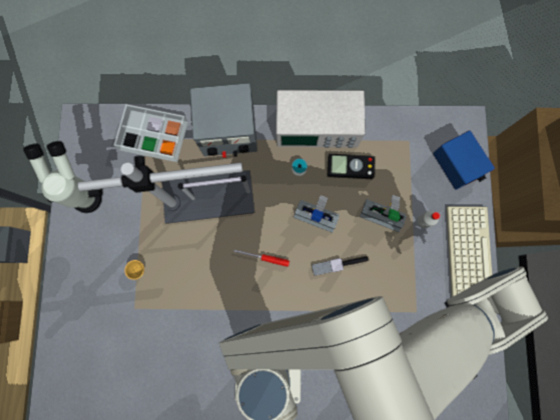

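View pics/wrist0.png

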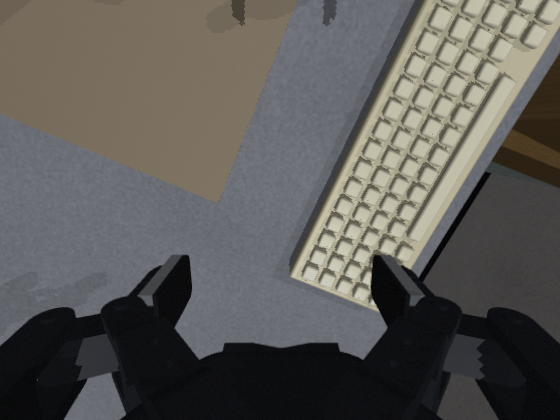

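The side view shows the stand on the left with its rail at about (205,250), the blue carrier at (315,240) and the green carrier at about (365,205), partly hidden by the arm. In the top view, green is at (385,214), blue at (317,214) and the rail at about (212,183). I'll zoom in next.

```bash
cat > h.py <<'E'
import numpy as np, cv2
from rig import manip
from scipy.spatial.transform import Rotation as R
def undist(c,u,v):
    K=np.array([[c['fx'],0,c['cx']],[0,c['fy'],c['cy']],[0,0,1.]])
    p=cv2.undistortPoints(np.array([[[u,v]]],float),K,np.array([c['k1'],0,0,0,0.]))[0,0]
    return np.array([p[0],p[1],1.])
def T_of(c,T=None):
    return c['cam_to_world'] if 'cam_to_world' in c else T@c['mount']
def tool_T():
    T=np.eye(4);T[:3,:3]=R.from_rotvec(manip.get_ee_rot()).as_matrix();T[:3,3]=manip.get_position();return T
def ray(c,u,v,T=None):
    M=T_of(c,T); d=M[:3,:3]@undist(c,u,v); return M[:3,3].copy(), d/np.linalg.norm(d)
def onz(c,u,v,z,T=None):
    o,d=ray(c,u,v,T); return o+d*(z-o[2])/d[2]
def proj(c,P,T=None):
    M=np.linalg.inv(T_of(c,T)); P=np.atleast_2d(P)@M[:3,:3].T+M[:3,3]
    K=np.array([[c['fx'],0,c['cx']],[0,c['fy'],c['cy']],[0,0,1.]])
    return cv2.projectPoints(P[:,None,:],np.zeros(3),np.zeros(3),K,np.array([c['k1'],0,0,0,0.]))[0][:,0]
def tri(rays):
    A=np.zeros((3,3));b=np.zeros(3)
    for o,d in rays:
        m=np.eye(3)-np.outer(d,d);A+=m;b+=m@o
    p=np.linalg.solve(A,b)
    return p,[np.linalg.norm((np.eye(3)-np.outer(d,d))@(p-o)) for o,d in rays]
def save(img,name,box=None,s=1):
    im=cv2.cvtColor(img,cv2.COLOR_RGB2BGR)
    if box: im=im[box[1]:box[3],box[0]:box[2]]
    cv2.imwrite(f"pics/{name}.png",cv2.resize(im,None,fx=s,fy=s,interpolation=cv2.INTER_CUBIC))
E
python3 - <<'E'
from h import *
t=cv2.cvtColor(cv2.imread("pics/top0.png"),cv2.COLOR_BGR2RGB)
save(t,"top_g",(285,140,445,240),5); save(t,"top_s",(110,140,260,240),5)
s=cv2.cvtColor(cv2.imread("pics/side0.png"),cv2.COLOR_BGR2RGB)
save(s,"side_s",(120,170,280,290),5); save(s,"side_g",(270,160,400,280),5)
E
```

```text
(no output)
```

View pics/top_g.png

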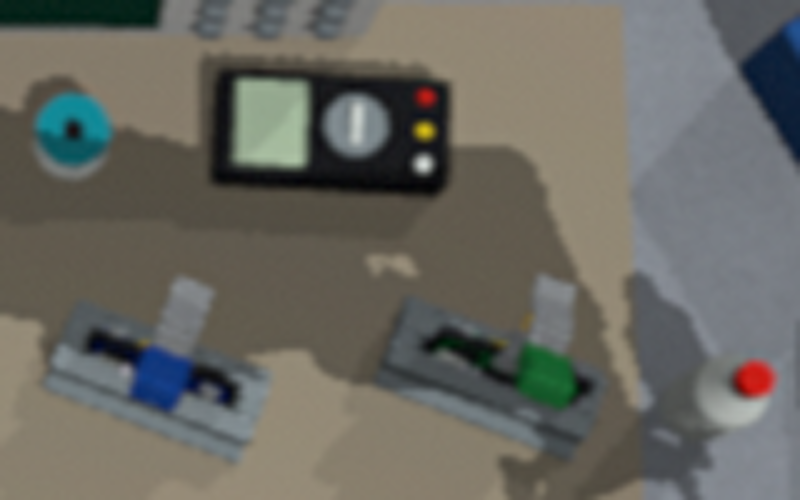

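View pics/top_s.png

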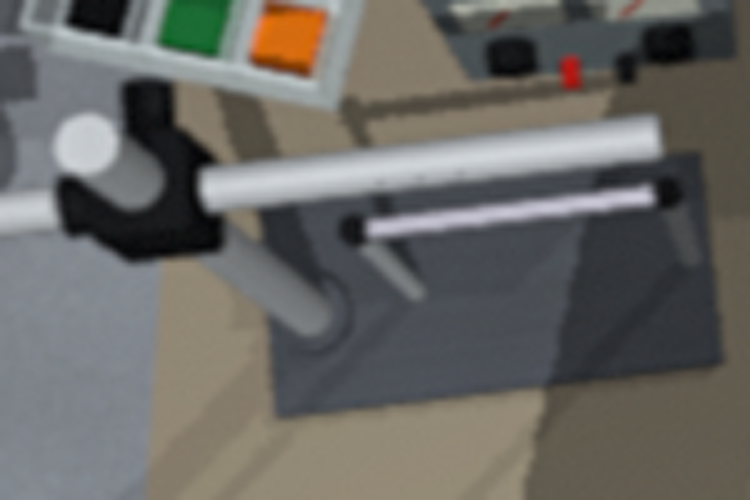

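View pics/side_s.png

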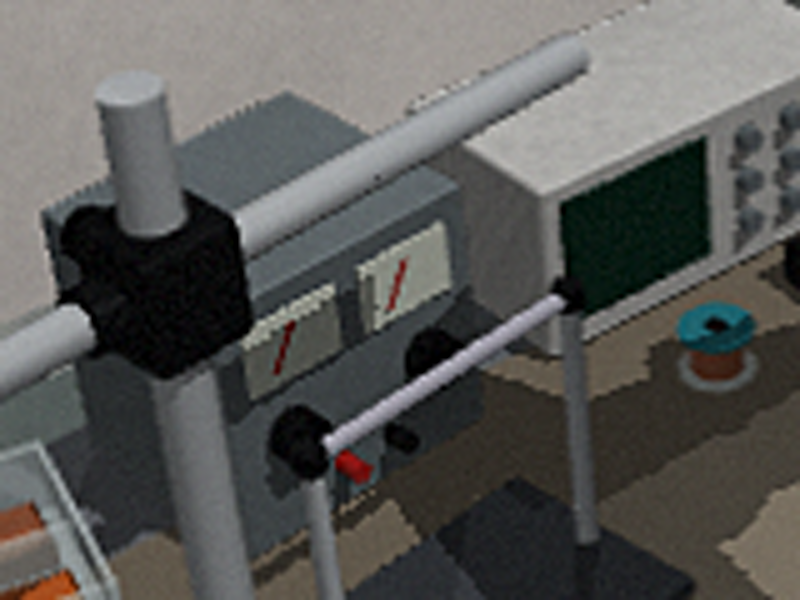

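View pics/side_g.png

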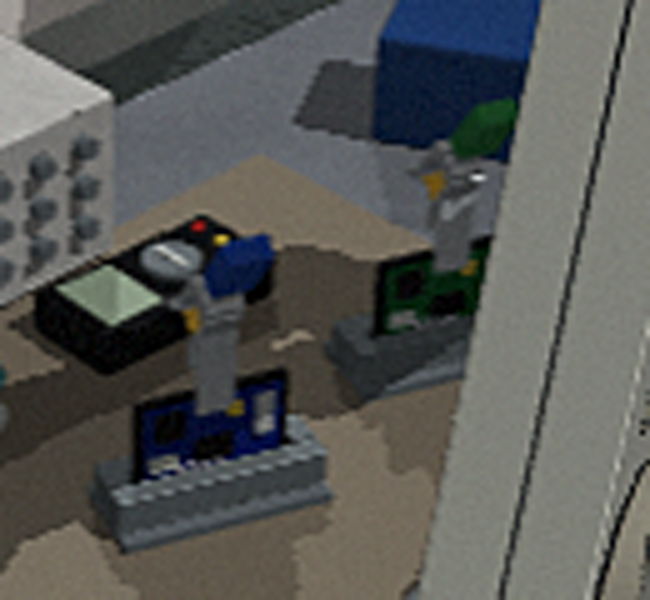

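The top crop shows the rail's clear span from full-image (183,185.6) to (241,179.2). In the side crop the span runs from (185.5,258.5) to (231.5,229.5). The green grip is near (394,215), leaning back, and the hook points at (395,196).

Run:
```python
from h import *
np.set_printoptions(precision=4,suppress=True)
t=manip.camera("top"); s=manip.camera("side")
e=[onz(t,110+x/5,140+y/5,.2) for x,y in [(365,228),(655,196)]]
print("rail top",e,np.linalg.norm(e[0]-e[1]),(e[0]+e[1])/2)
f=[onz(s,120+x/5,170+y/5,.2) for x,y in [(328,443),(562,299)]]
print("rail side",f,np.linalg.norm(f[0]-f[1]),(f[0]+f[1])/2)
d=e[0]-e[1]; print("yaw of stand y axis",np.degrees(np.arctan2(-d[0],d[1])))
d=f[0]-f[1]; print(np.degrees(np.arctan2(-d[0],d[1])))
for a in ((183,185.6),(185.6,258.6)),((241,179.2),(232.4,229.8)):
    print(tri([ray(t,*a[0]),ray(s,*a[1])]))
# grip in top
for nm,im in(("top",t),("side",s)):
    hsv=cv2.cvtColor(im['image'],cv2.COLOR_RGB2HSV)
    for col,lo,hi in(("g",(45,120,40),(80,255,255)),("b",(105,150,60),(125,255,255))):
        m=cv2.inRange(hsv,lo,hi); n,l,st,c=cv2.connectedComponentsWithStats(m)
        print(nm,col,[(st[i].tolist(),c[i].round(1).tolist()) for i in range(1,n) if st[i][4]>25])
# docks top surface z=.034 corners in top crop
for nm,pts in(("green",[(405,295),(607,380)]),("blue",[(75,300),(272,370)])):
    p=[onz(t,285+x/5,140+y/5,.034) for x,y in pts]; print(nm,p,np.linalg.norm(p[0]-p[1]))
print("grip?",onz(t,394.5,215,.207),onz(t,433,216,.13))
```

```text
rail top [array([0.5838, 0.2729, 0.2   ]), array([0.6065, 0.0889, 0.2   ])] 0.18538171426790315 [0.5952 0.1809 0.2   ]
rail side [array([0.5857, 0.2636, 0.2   ]), array([0.6064, 0.0858, 0.2   ])] 0.17894425461836047 [0.5961 0.1747 0.2   ]
yaw of stand y axis 7.038454120799323
6.644288639526346
(array([0.5803, 0.2692, 0.2071]), [np.float64(0.0025975562722716167), np.float64(0.002597556272271482)])
(array([0.6052, 0.0879, 0.2019]), [np.float64(0.0010842099249572597), np.float64(0.0010842099249572619)])
top g [([142, 137, 14, 14, 143], [148.5, 143.5]), ([388, 209, 13, 13, 111], [393.7, 215.2])]
top b [([441, 131, 53, 54, 1530], [466.9, 157.3]), ([311, 210, 13, 12, 106], [316.7, 215.2])]
side g [([360, 180, 14, 12, 94], [366.3, 185.0]), ([100, 292, 14, 8, 61], [106.1, 295.6])]
side b [([329, 0, 81, 173, 9972], [363.9, 74.2]), ([505, 0, 26, 83, 470], [517.4, 46.5]), ([443, 51, 9, 18, 125], [447.6, 59.7]), ([311, 207, 14, 12, 71], [317.5, 211.2]), ([316, 245, 10, 7, 29], [319.8, 248.2])]
green [array([ 0.5808, -0.3383,  0.034 ]), array([ 0.5214, -0.4782,  0.034 ])] 0.15205971889955106
blue [array([ 0.5749, -0.105 ,  0.034 ]), array([ 0.526 , -0.2437,  0.034 ])] 0.14706319176500193
grip? [ 0.4949 -0.3925  0.207 ] [ 0.506  -0.5379  0.13  ]
```

```bash
cat >> h.py <<'E'
np.set_printoptions(precision=4,suppress=True)
U=np.array([-.5736,0,.8192])
def carrier(o,yaw):
    T=np.eye(4);T[:3,:3]=R.from_euler('z',yaw).as_matrix();T[:3,3]=o;return T
def tool_for(o,yaw,along=0.06,flip=False):
    """tool pose gripping the carrier at 'along' mm on u"""
    C=R.from_euler('z',yaw).as_matrix(); s=-1 if flip else 1
    x=-U; y=np.array([0,s,0.]); M=C@np.column_stack([x,y,np.cross(x,y)])
    p=np.asarray(o)+C@(U*along)-M[:,0]*0.003
    return p,R.from_matrix(M).as_rotvec()
E
python3 - <<'E'
from h import *
print(R.from_rotvec(manip.get_ee_rot()).as_matrix())
g=([0.519,-.394,.158],np.radians(-23)); r=([.595,.178,.2],np.radians(6.9))
Cr=R.from_euler('z',r[1]).as_matrix()
for fl in(False,True):
    print(fl)
    for o,y,a in[(*g,.06),(*g,.2),(np.array(g[0])+[0,0,.2],g[1],.06),([.42,-.2,.37],-.2,.06),([.42,0,.37],0,.06),(np.array(r[0])+Cr@U*.08,r[1],.06),(*r,.06),(*r,.2)]:
        print(manip.solve_ik(*tool_for(o,y,a,fl)))
E
```

```text
[[-0.0003  0.3993 -0.9168]
 [ 0.0007 -0.9168 -0.3993]
 [-1.     -0.0008 -0.    ]]
False
None
[-0.8549  0.0336  2.0948  0.5368  0.5137 -2.4288]
[-0.7789  0.0593  1.8552  0.3432  0.6793 -2.156 ]
[-0.6581 -0.3072  2.1367  0.3668  0.7857 -2.2199]
[-0.0532 -0.4321  2.2057  0.0444  0.7583 -1.6466]
[ 0.3666  0.0362  2.1115 -0.3497  0.4201 -1.0464]
[ 0.3405  0.2159  2.0886 -0.4921  0.2682 -0.9124]
[ 0.3904 -0.0946  2.109  -0.2955  0.5531 -1.0944]
True
[-0.7789  0.3381  2.0456  0.8771  0.2785  0.399 ]
[-0.8549  0.0336  2.0948  0.5368  0.5137  0.7128]
[-0.7789  0.0593  1.8552  0.3432  0.6793  0.9856]
[-0.6581 -0.3072  2.1367  0.3668  0.7857  0.9217]
[-0.0532 -0.4321  2.2057  0.0444  0.7583  1.495 ]
[ 0.3666  0.0362  2.1115 -0.3497  0.4201  2.0952]
[ 0.3405  0.2159  2.0886 -0.4921  0.2682  2.2292]
[ 0.3904 -0.0946  2.109  -0.2955  0.5531  2.0472]
```

```bash
cat >> h.py <<'E'
def tool_lean(o,yaw,lean,back=0.0,flip=False,g=0.06):
    """grip centre at carrier point g*u; tool leaning back by lean (rad) from vertical, backed off along its own axis"""
    C=R.from_euler('z',yaw).as_matrix(); s=-1 if flip else 1
    x=np.array([np.sin(lean),0,-np.cos(lean)]); y=np.array([0,s,0.]); M=C@np.column_stack([x,y,np.cross(x,y)])
    p=np.asarray(o)+C@(U*g)-M[:,0]*(0.003+back)
    return p,R.from_matrix(M).as_rotvec()
E
python3 - <<'E'
from h import *
g=([0.519,-.394,.158],np.radians(-23)); r=([.595,.178,.2],np.radians(6.9))
Cr=R.from_euler('z',r[1]).as_matrix()
for L in (35,30,25,20):
  for fl in(False,True):
    print(L,fl)
    for o,y,a in[(*g,0),(*g,.14),(np.array(g[0])+[0,0,.2],g[1],0),(np.array(r[0])+Cr@U*.08,r[1],0),(*r,0)]:
        print(manip.solve_ik(*tool_lean(o,y,np.radians(L),a,fl)))
E
```

```text
35 False
None
[-0.8549  0.0336  2.0948  0.5368  0.5136 -2.4289]
[-0.7789  0.0593  1.8552  0.3432  0.6793 -2.156 ]
[ 0.3666  0.0362  2.1115 -0.3498  0.4201 -1.0463]
[ 0.3405  0.2159  2.0886 -0.4922  0.2682 -0.9124]
35 True
[-0.7789  0.3381  2.0456  0.8772  0.2785  0.3989]
[-0.8549  0.0336  2.0948  0.5368  0.5136  0.7127]
[-0.7789  0.0593  1.8552  0.3432  0.6793  0.9855]
[ 0.3666  0.0362  2.1115 -0.3498  0.4201  2.0952]
[ 0.3405  0.2159  2.0886 -0.4922  0.2682  2.2292]
30 False
[-0.7631  0.3396  1.9971  0.5328  0.3558 -2.3923]
[-0.8223  0.0546  2.0202  0.363   0.6131 -2.2418]
[-0.7631  0.0808  1.8012  0.2541  0.7807 -2.0699]
[ 0.3541  0.0507  2.0603 -0.2309  0.5305 -1.1675]
[ 0.3304  0.2223  2.038  -0.284   0.3812 -1.1237]
30 True
[-0.7631  0.3396  1.9971  0.5328  0.3558  0.7493]
[-0.8223  0.0546  2.0202  0.363   0.6131  0.8998]
[-0.7631  0.0808  1.8012  0.2541  0.7807  1.0717]
[ 0.3541  0.0507  2.0603 -0.2309  0.5305  1.9741]
[ 0.3304  0.2223  2.038  -0.284   0.3812  2.0179]
25 False
[-0.7478  0.3477  1.9466  0.332   0.4558 -2.1871]
[-0.7926  0.0846  1.9441  0.2465  0.7211 -2.1153]
[-
[... 222 characters left out ...]
  1.9441  0.2465  0.7211  1.0263]
[-0.7478  0.1066  1.7467  0.1867  0.8836  1.1354]
[ 0.3422  0.0708  2.0086 -0.1561  0.6411  1.8978]
[ 0.3207  0.2352  1.9859 -0.1768  0.4984  1.9085]
20 False
[-0.7331  0.3617  1.8945  0.2099  0.564  -2.0619]
[-0.7655  0.1219  1.8668  0.1655  0.8319 -2.0267]
[-0.7331  0.1359  1.6918  0.1339  0.9866 -1.9579]
[ 0.331   0.0957  1.9566 -0.1051  0.7501 -1.2956]
[ 0.3116  0.2537  1.9328 -0.1129  0.6149 -1.2986]
20 True
[-0.7331  0.3617  1.8945  0.2099  0.564   1.0797]
[-0.7655  0.1219  1.8668  0.1655  0.8319  1.1149]
[-0.7331  0.1359  1.6918  0.1339  0.9866  1.1837]
[ 0.331   0.0957  1.9566 -0.1051  0.7501  1.846 ]
[ 0.3116  0.2537  1.9328 -0.1129  0.6149  1.843 ]
```

Run:
```python
from h import *
p,o=tool_lean([0.519,-.394,.158],np.radians(-23),np.radians(28),.14)
manip.move_to(p,o)
T=tool_T(); c=manip.camera("wrist"); np.save("Tw1.npy",T)
save(c["image"],"w1"); s=manip.camera("side"); save(s["image"],"s1",(270,150,430,270),5)
t=manip.camera("top"); save(t["image"],"t1")
print(manip.get_time(),T)
```

```text
2.275 [[ 0.432   0.3914  0.8125  0.4255]
 [-0.1836  0.9202 -0.3457 -0.3546]
 [-0.883   0.0002  0.4694  0.3334]
 [ 0.      0.      0.      1.    ]]
```

View pics/w1.png

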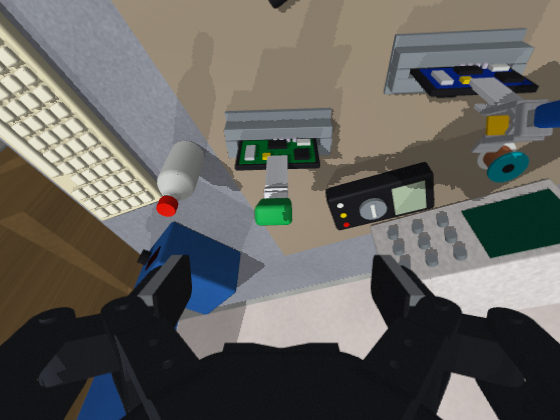

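View pics/s1.png

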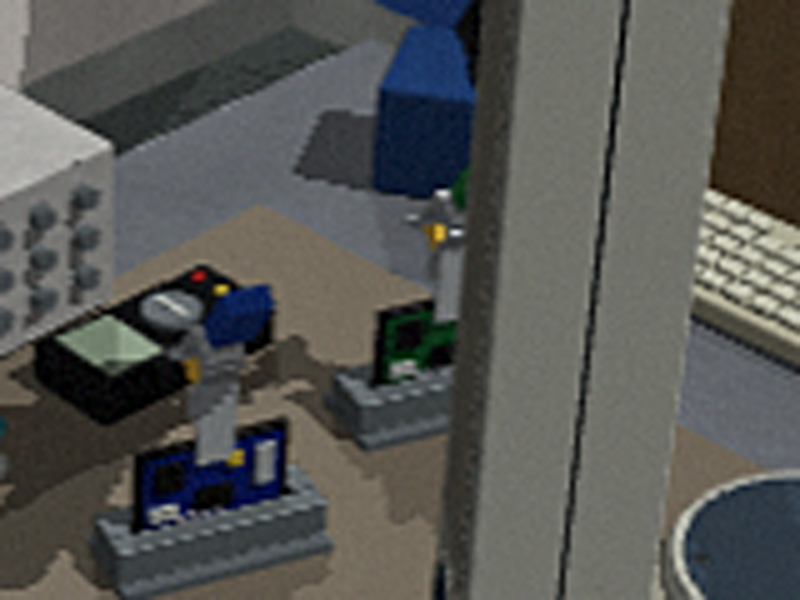

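Run:
```python
from h import *
im=cv2.cvtColor(cv2.imread("pics/w1.png"),cv2.COLOR_BGR2RGB)
save(im,"w1z",(210,95,350,235),4)
hsv=cv2.cvtColor(im,cv2.COLOR_RGB2HSV); m=cv2.inRange(hsv,(45,150,60),(75,255,255)); m[:190]=0
ys,xs=np.nonzero(m); print(xs.min(),xs.max(),ys.min(),ys.max(),xs.mean(),ys.mean())
for y in range(ys.min(),ys.max()+1,3): print(y,xs[ys==y].min(),xs[ys==y].max())
```

```text
255 291 198 224 273.5230263157895 211.58662280701753
198 276 287
201 260 290
204 258 290
207 256 290
210 255 291
213 255 291
216 255 291
219 256 291
222 256 290
```

View pics/w1z.png

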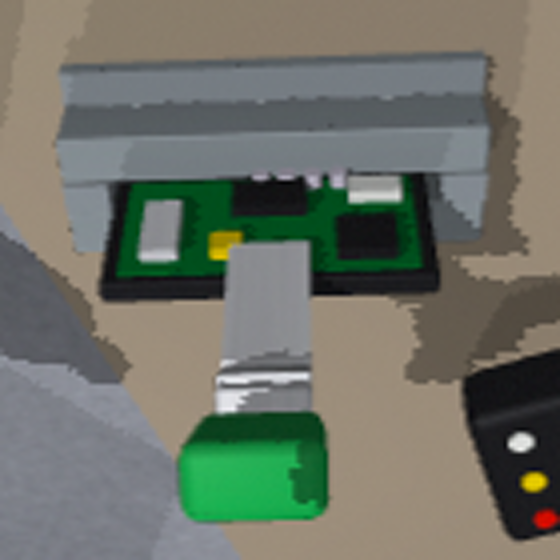

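View pics/t1.png

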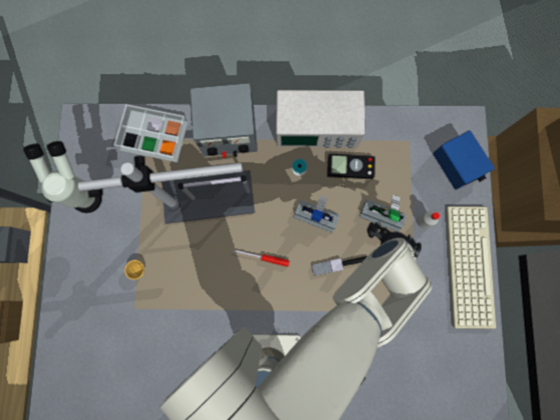

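The wrist view puts the green grip at (273,212). Its end face is centred at about (273,215), the frame's top edge runs from (235,169) to (319.5,167.5), and the dock is behind it.

Run:
```python
from h import *
c=manip.camera("wrist"); T=np.load("Tw1.npy")
P=lambda x,y,z: onz(c,210+x/4,95+y/4,z,T)
def yaw(a,b):
    d=b-a; return np.degrees(np.arctan2(-d[0],d[1]))
a,b=P(101,299,.092),P(438,291,.092); print("frame far top",a,b,np.linalg.norm(b-a),(a+b)/2,yaw(a,b))
w=yaw(a,b); 
a2,b2=P(58,140,.034),P(489,124,.034); print("dock",a2,b2,np.linalg.norm(b2-a2),(a2+b2)/2,yaw(a2,b2))
a3,b3=P(60,183,.034),P(488,170,.034); print("dock2",a3,b3,np.linalg.norm(b3-a3),(a3+b3)/2,yaw(a3,b3))
e=onz(c,273,215,.229,T); print("end face",e)
for W in(w,-23):
    C=R.from_euler('z',np.radians(W)).as_matrix()
    print(W,"origin from frame",(a+b)/2-C@[.004,0,0],"from grip",e-C@(U*.087))
t=manip.camera("top"); q=cv2.inRange(cv2.cvtColor(t['image'],cv2.COLOR_RGB2HSV),(45,120,40),(80,255,255));q[:,:300]=0
ys,xs=np.nonzero(q);print(len(xs),xs.mean(),ys.mean(),tri([ray(t,xs.mean(),ys.mean()),ray(c,273.5,211.6,T)]))
```

```text
frame far top [ 0.5101 -0.4544  0.092 ] [ 0.5497 -0.3531  0.092 ] 0.10880891639178941 [ 0.5299 -0.4037  0.092 ] -21.33335219591768
dock [ 0.4802 -0.4618  0.034 ] [ 0.5323 -0.3236  0.034 ] 0.14769906746527792 [ 0.5062 -0.3927  0.034 ] -20.66504232235192
dock2 [ 0.4951 -0.4698  0.034 ] [ 0.5492 -0.329   0.034 ] 0.15087929784414614 [ 0.5222 -0.3994  0.034 ] -21.033942286019904
end face [ 0.481  -0.3851  0.229 ]
-21.33335219591768 origin from frame [ 0.5262 -0.4023  0.092 ] from grip [ 0.5274 -0.4033  0.1577]
-23 origin from frame [ 0.5262 -0.4022  0.092 ] from grip [ 0.5269 -0.4046  0.1577]
123 391.7886178861789 214.0731707317073 (array([ 0.497 , -0.3881,  0.2071]), [np.float64(0.003909179734861915), np.float64(0.003909179734861871)])
```

Frame edge, dock edge and grip agree: green's origin is (0.527,-0.403), yaw -21.2°, and the measured frame length of 109 mm against 110 supports this. I'll grasp it.

```bash
cat >> h.py <<'E'
GO=np.array([.527,-.403,.158]); GY=np.radians(-21.2); LEAN=np.radians(28)
E
python3 - <<'E'
from h import *
manip.command_gripper(.085,80)
manip.move_to(*tool_lean(GO,GY,LEAN,.10))
manip.servo_line(*tool_lean(GO,GY,LEAN,0),rate=.08)
print(manip.get_time(),manip.get_position(),tool_lean(GO,GY,LEAN,0)[0],manip.get_contact_force())
T=tool_T(); c=manip.camera("wrist"); save(c["image"],"w2")
E
```

```text
4.3 [ 0.4937 -0.3902  0.2104] [ 0.4936 -0.39    0.2098] [0.2914 0.3323 0.7349]
```

View pics/w2.png

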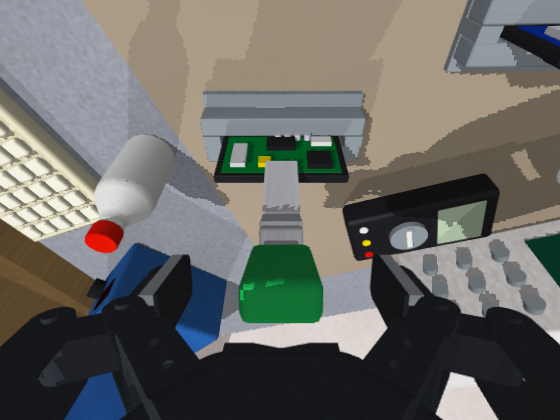

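The grip block (240–322, centre 281) lies midway between the pads (190 and 372), so I'll close and lift.

Run:
```python
from h import *
manip.command_gripper(.02,80)
print(manip.get_width(),manip.get_contact_force(),manip.get_torque())
p=manip.get_position()
manip.servo_line(p+[0,0,.04],rate=.05)
print(manip.get_contact_force(),manip.get_torque())
manip.servo_line(p+[0,0,.15],rate=.12)
manip.hold(.2)
print(manip.get_time(),manip.get_width(),manip.get_contact_force(),manip.get_torque())
c=manip.camera("wrist"); save(c["image"],"w3")
c=manip.camera("side"); save(c["image"],"s3")
```

```text
0.031145291885043967 [-1.1263 -0.5624  2.3469] [ 0.0938  0.2284 -0.0048]
[ 0.4332 -0.0784 -2.2105] [0.1576 0.4451 0.0464]
7.1083 0.0311481214056985 [ 0.4273 -0.0094 -2.5672] [ 0.1694  0.4389 -0.065 ]
```

View pics/w3.png

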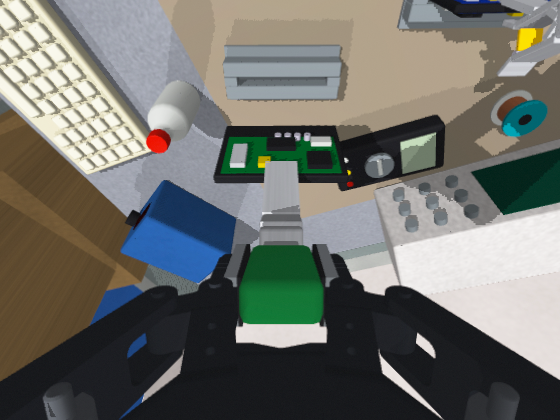

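View pics/s3.png

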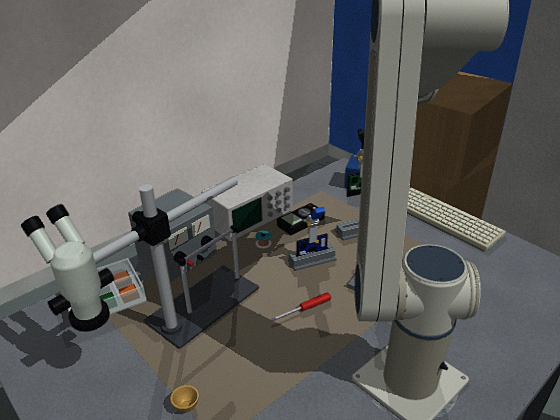

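Green is held without slip: the frame edge sits at the same pixels, (215–348, 181), as before the lift. Now I'll carry it round blue on the robot side to a point ahead of the rail.

```bash
cat >> h.py <<'E'
RO=np.array([.5955,.178,.2]); RY=np.radians(6.9)
RC=R.from_euler('z',RY).as_matrix()
E
python3 - <<'E'
from h import *
manip.move_to(*tool_lean([.43,-.27,.38],np.radians(-15),LEAN))
manip.move_to(*tool_lean([.41,0,.38],0,LEAN))
manip.move_to(*tool_lean(RO+RC@(U*.12),RY,LEAN))
print(manip.get_time(),manip.get_position(),tool_lean(RO+RC@(U*.12),RY,LEAN)[0],manip.get_width())
T=tool_T();np.save("Tw4.npy",T)
c=manip.camera("wrist"); save(c["image"],"w4")
c=manip.camera("side"); save(c["image"],"s4",(120,150,280,270),5);
c=manip.camera("top"); save(c["image"],"t4",(110,120,270,240),5);
E
```

```text
9.8583 [0.4917 0.1644 0.3501] [0.4916 0.1654 0.3501] 0.031280370084068546
```

View pics/w4.png

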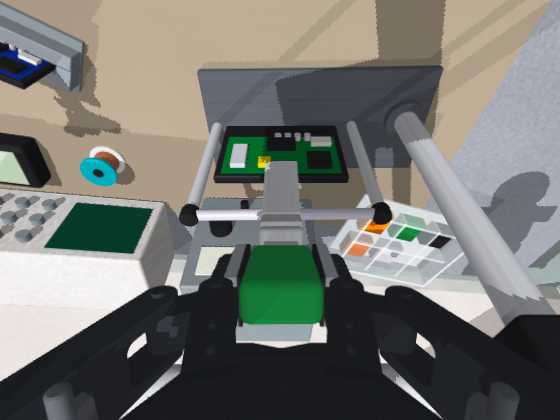

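View pics/s4.png

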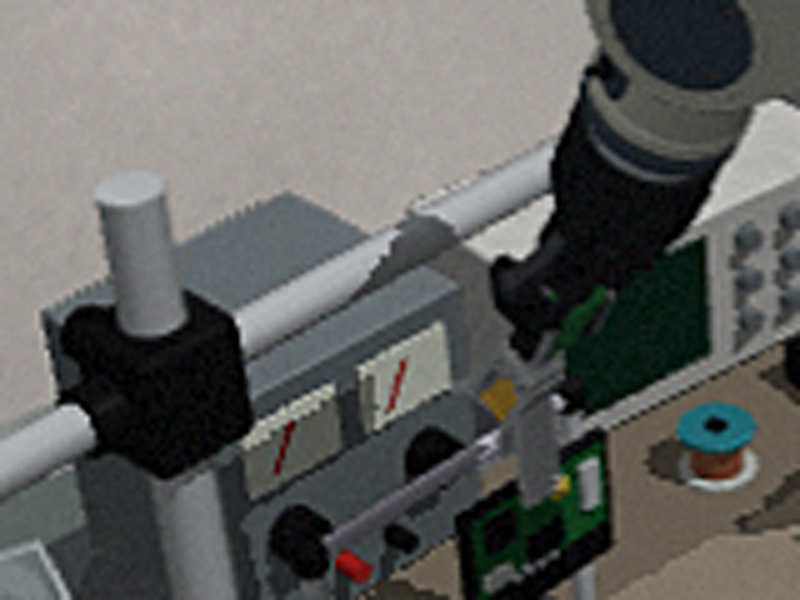

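View pics/t4.png

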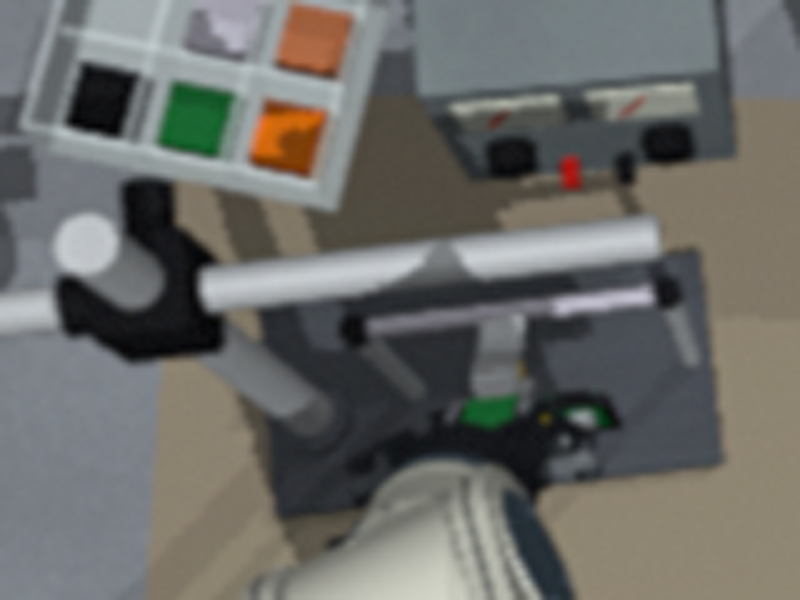

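The wrist view shows the rail from (197,216) to (374,216), level with the frame edge, with the hook just above and robot-side of it. I'll measure the rail and the carrier's place in the hand from this view.

Run:
```python
from h import *
im=cv2.cvtColor(cv2.imread("pics/w4.png"),cv2.COLOR_BGR2RGB); save(im,"w4z",(180,110,400,250),3.5)
g=im.astype(int).sum(2)
for x in list(range(206,256,8))+list(range(308,370,8)):
    col=g[203:228,x]; print(x,col.tolist()[::1])
```

```text
206 [368, 362, 358, 362, 365, 363, 348, 502, 582, 634, 673, 720, 748, 740, 716, 711, 686, 578, 379, 377, 373, 373, 375, 375, 374]
214 [363, 366, 366, 369, 365, 363, 357, 506, 586, 639, 674, 728, 748, 739, 715, 709, 684, 444, 115, 78, 81, 86, 87, 77, 82]
222 [359, 362, 361, 361, 361, 359, 372, 516, 591, 643, 673, 736, 750, 738, 715, 708, 681, 409, 108, 83, 82, 85, 84, 82, 83]
230 [361, 360, 363, 358, 358, 357, 384, 521, 592, 649, 675, 742, 751, 736, 715, 707, 677, 364, 104, 77, 72, 62, 59, 65, 68]
238 [364, 361, 368, 362, 361, 364, 405, 530, 598, 653, 678, 748, 751, 734, 715, 705, 674, 439, 361, 355, 364, 361, 365, 363, 365]
246 [84, 87, 87, 91, 96, 97, 416, 534, 600, 656, 682, 750, 751, 729, 716, 702, 670, 422, 367, 362, 361, 365, 363, 365, 364]
254 [367, 365, 371, 373, 372, 352, 436, 541, 605, 659, 685, 751, 751, 728, 716, 702, 666, 406, 363, 363, 365, 363, 366, 369, 367]
308 [249, 248, 247, 245, 251, 277, 346, 365, 377, 394, 424, 450, 448, 458, 466, 470, 434, 258, 253, 249, 248, 251, 251, 251, 252]
316 [285, 284, 285, 284, 283, 295, 346, 365, 380, 398, 424, 451, 449, 460, 469, 469, 425, 288, 284, 282, 291, 296, 288, 294, 301]
324 [287, 286, 285, 285, 286, 299, 348, 366, 379, 398, 427, 448, 449, 461, 468, 467, 398, 289, 286, 284, 284, 286, 296, 303, 298]
332 [286, 288, 284, 285, 287, 309, 348, 369, 383, 395, 426, 443, 446, 461, 467, 466, 388, 289, 285, 286, 285, 287, 296, 293, 297]
340 [284, 286, 287, 284, 286, 313, 351, 366, 383, 399, 430, 441, 448, 459, 469, 467, 386, 288, 286, 285, 287, 286, 291, 293, 297]
348 [285, 286, 287, 286, 285, 319, 352, 370, 387, 398, 428, 441, 452, 460, 470, 467, 494, 597, 635, 639, 633, 626, 621, 620, 623]
356 [284, 286, 335, 411, 448, 329, 355, 371, 390, 398, 429, 440, 450, 464, 470, 464, 540, 582, 489, 490, 507, 551, 569, 611, 635]
364 [637, 635, 637, 636, 587, 337, 358, 367, 388, 398, 425, 439, 451, 466, 470, 465, 424, 433, 440, 445, 444, 442, 488, 639, 674]
```

View pics/w4z.png

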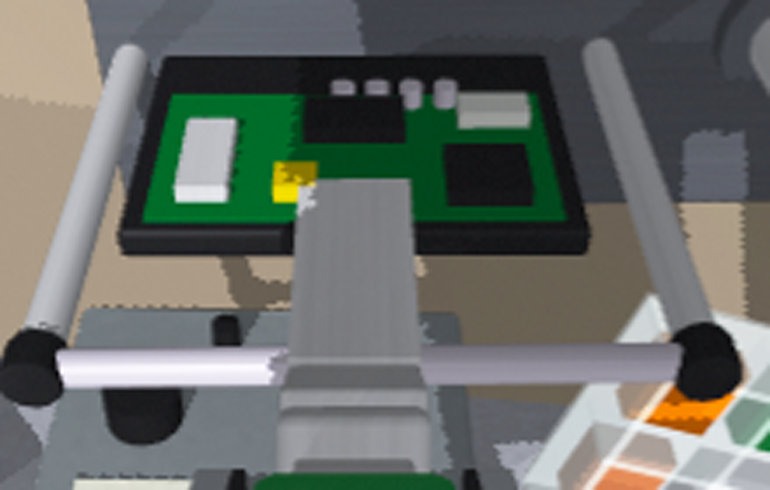

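Run:
```python
from h import *
c=manip.camera("wrist"); T=np.load("Tw4.npy")
a,b=onz(c,196.6,215.1,.2,T),onz(c,375.1,213.4,.2,T)
yw=lambda a,b:np.degrees(np.arctan2(-(b-a)[0],(b-a)[1]))
print("rail",a,b,np.linalg.norm(b-a),(a+b)/2,yw(a,b))
o=RO+RC@(U*.12)
a,b=onz(c,214,182.6,o[2]-.066,T),onz(c,348.3,181.7,o[2]-.066,T)
print("frame",a,b,np.linalg.norm(b-a),"origin",(a+b)/2-RC@[.004,0,0],"expected",o,yw(a,b))
# rail width check: 12mm
print(np.linalg.norm(onz(c,206,209.7,.2,T)-onz(c,206,220.2,.2,T)))
```

```text
rail [0.6101 0.0893 0.2   ] [0.585  0.2753 0.2   ] 0.18773518794736646 [0.5975 0.1823 0.2   ] 7.672155860950515
frame [0.5367 0.1148 0.2323] [0.5226 0.2237 0.2323] 0.10980437833199151 origin [0.5257 0.1688 0.2323] expected [0.5272 0.1697 0.2983] 7.384457969385966
0.015852636934677956
```

The rail is at about (0.597,0.180), yaw 7.3°, agreeing with the first measurement to 2–3 mm. The hook lip has 13 mm of capture, so I'll insert along -u with a force guard.

```bash
sed -i 's/^RO=.*/RO=np.array([.598,.179,.2]); RY=np.radians(7.2)/' h.py
python3 - <<'E'
from h import *
u=RC@U; perp=RC@np.array([.8192,0,.5736])
def at(s): return tool_lean(RO+u*s,RY,LEAN)
manip.servo_line(*at(.10),rate=.1)
f0=manip.get_contact_force(); print("base",f0)
manip.servo_line(*at(.062),rate=.08)
for s in np.arange(.058,-.0001,-.004):
    manip.servo_line(*at(s),rate=.05)
    f=manip.get_contact_force()-f0
    print(round(s,3),"along",round(f@u,2),"perp",round(f@perp,2),"y",round(f@RC[:,1],2))
    if np.linalg.norm(f)>22: print("stop");break
print(manip.get_time(),manip.get_position(),at(s)[0])
np.save("f0.npy",f0); T=tool_T();np.save("Tw5.npy",T)
c=manip.camera("wrist"); save(c["image"],"w5",(180,110,400,250),3.5)
c=manip.camera("side"); save(c["image"],"s5",(120,150,280,270),5);
E
```

```text
base [ 0.3177 -0.5871 -1.9751]
0.058 along -0.18 perp -0.96 y 0.83
0.054 along 0.07 perp -0.12 y 0.64
0.05 along -0.34 perp -0.21 y -0.04
0.046 along -1.08 perp -1.29 y 1.12
0.042 along 0.12 perp -0.44 y 0.88
0.038 along 2.8 perp 0.77 y 0.93
0.034 along 5.97 perp -0.09 y -0.13
0.03 along 7.61 perp 1.05 y -0.19
0.026 along 4.61 perp 2.93 y -0.11
0.022 along 3.25 perp 5.14 y 0.54
0.018 along -0.46 perp 6.29 y 0.71
0.014 along -1.79 perp 5.12 y 0.98
0.01 along -2.63 perp 4.98 y 0.58
0.006 along 0.11 perp -0.52 y 1.36
0.002 along -0.6 perp -0.5 y 0.06
14.8 [0.5608 0.1742 0.2526] [0.5613 0.1744 0.2534]
```

View pics/w5.png

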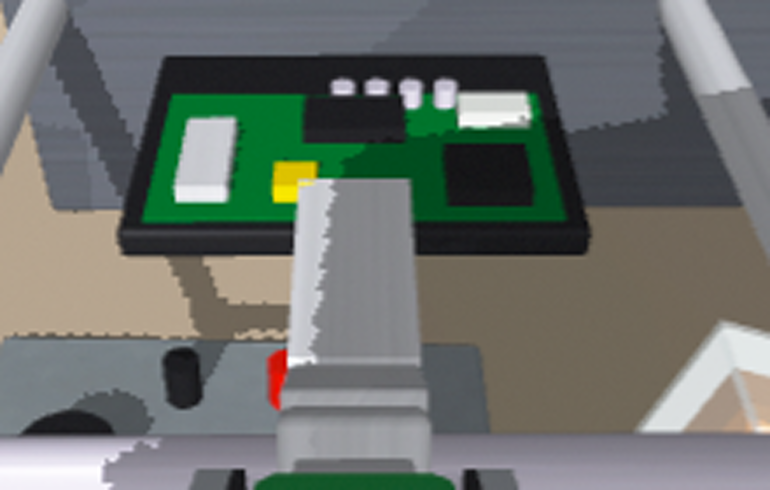

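View pics/s5.png

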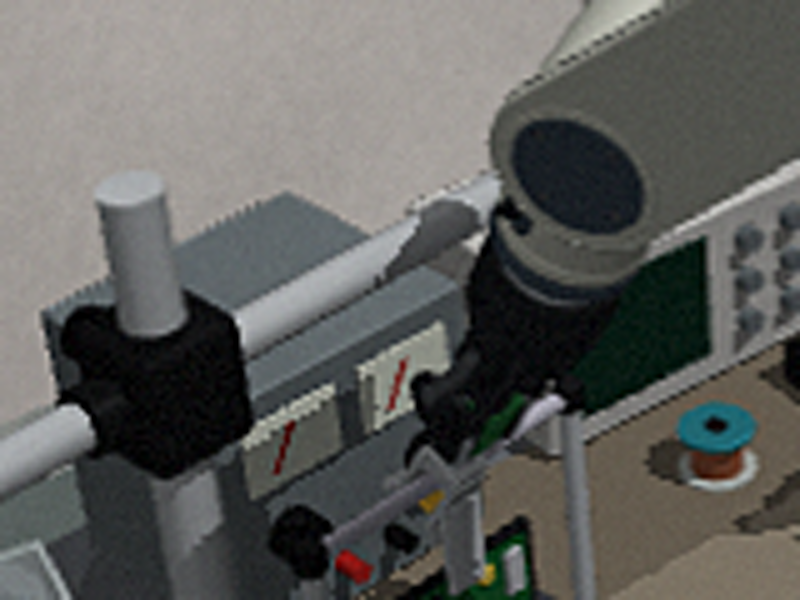

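The force log shows the gate catching from 38 mm, with a peak of 7.6 N, and letting go at 6 mm. The grip has not slipped: the frame is at the same pixels as before. I'll press on in 1 mm steps to find the roof.

Run:
```python
from h import *
u=RC@U; perp=RC@np.array([.8192,0,.5736]); f0=np.load("f0.npy")
def at(s): return tool_lean(RO+u*s,RY,LEAN)
for s in np.arange(.001,-.008,-.001):
    manip.servo_line(*at(s),rate=.02); manip.hold(.05)
    f=manip.get_contact_force()-f0
    print(round(s,3),"along",round(f@u,2),"perp",round(f@perp,2),"y",round(f@RC[:,1],2))
    if f@u>4.5: print("stop");break
manip.hold(.2)
print(manip.get_time(),manip.get_position()-at(s)[0], "s",s)
c=manip.camera("wrist"); save(c["image"],"w6",(180,110,400,250),3.5)
```

```text
0.001 along 2.6 perp -2.06 y 1.25
0.0 along 10.74 perp -3.58 y 0.79
stop
15.7 [-0.0008 -0.0002  0.    ] s 0.0
```

View pics/w6.png

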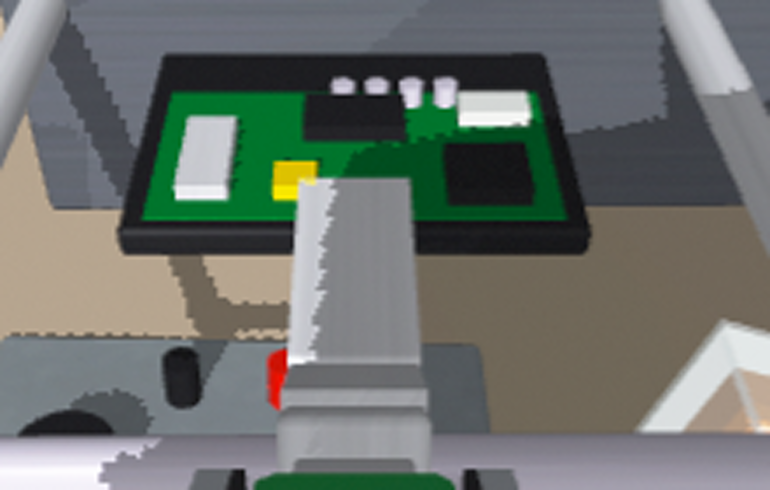

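Home contact is at s ≈ 1 mm, with 10 N against the roof. Now the light tug.

Run:
```python
from h import *
u=RC@U; perp=RC@np.array([.8192,0,.5736]); f0=np.load("f0.npy")
def at(s): return tool_lean(RO+u*s,RY,LEAN)
manip.servo_line(*at(.004),rate=.02); manip.hold(.15)
print((manip.get_contact_force()-f0)@u)
manip.servo_line(*at(.015),rate=.04)
for s in np.arange(.016,.030,.001):
    manip.servo_line(*at(s),rate=.02); manip.hold(.05)
    f=manip.get_contact_force()-f0
    print(round(s,3),"along",round(f@u,2),"perp",round(f@perp,2),"y",round(f@RC[:,1],2))
    if f@u<-3.5: print("caught");break
manip.hold(.2)
print(manip.get_time(),(manip.get_contact_force()-f0)@u)
c=manip.camera("wrist"); save(c["image"],"w7",(180,110,400,250),3.5)
c=manip.camera("side"); save(c["image"],"s7",(160,180,260,280),6)
```

```text
-0.296028266678612
0.016 along -0.37 perp -0.47 y 0.97
0.017 along 1.01 perp -0.24 y 0.03
0.018 along 0.74 perp -0.4 y 0.91
0.019 along 0.05 perp -0.46 y 0.96
0.02 along 0.1 perp -0.06 y 0.77
0.021 along 0.29 perp -0.36 y 0.3
0.022 along 0.35 perp -1.06 y 0.88
0.023 along 0.62 perp -0.37 y 1.34
0.024 along -10.97 perp 0.45 y 0.57
caught
19.575 -10.884925444968934
```

View pics/w7.png

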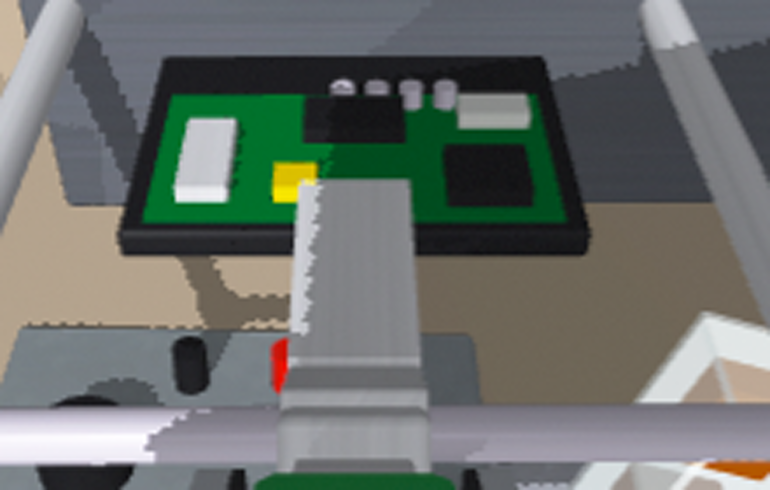

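View pics/s7.png

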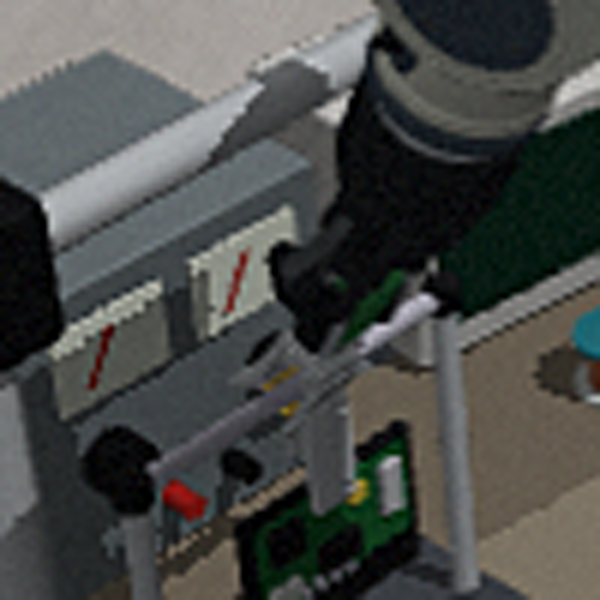

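The gate caught with 11 N after about 22 mm of play and the carrier did not slip. I'll let it down, release and back off.

Run:
```python
from h import *
u=RC@U; f0=np.load("f0.npy")
def at(s): return tool_lean(RO+u*s,RY,LEAN)
manip.servo_line(*at(.004),rate=.03)
for s in (.003,.002,.0015,.001):
    manip.servo_line(*at(s),rate=.02); manip.hold(.05)
    a=(manip.get_contact_force()-f0)@u; print(s,a)
    if a>2: break
manip.command_gripper(.045); manip.hold(.3); print(manip.get_width(),manip.get_contact_force())
manip.command_gripper(.08); print(manip.get_contact_force())
p,o=tool_lean(RO+u*s,RY,LEAN,.03); manip.servo_line(p,o,rate=.05); print(manip.get_contact_force())
p,o=tool_lean(RO+u*s,RY,LEAN,.13); manip.servo_line(p,o,rate=.12)
T=tool_T();np.save("Tw8.npy",T); print(manip.get_time(),manip.get_contact_force())
c=manip.camera("wrist"); save(c["image"],"w8")
manip.hold(1.5)
c=manip.camera("wrist"); save(c["image"],"w9")
c=manip.camera("side"); save(c["image"],"s9",(160,180,260,280),6)
c=manip.camera("top"); save(c["image"],"t9")
```

```text
0.003 -0.7393892146577443
0.002 -0.19587696823456954
0.0015 0.4007833966426871
0.001 3.9020047539524225
0.044969528330468855 [-1.1577  0.1131  0.0559]
[ 0.3958 -0.474   0.1601]
[-0.3534 -0.6077  0.4315]
24.4583 [0.2433 0.006  0.1439]
```

View pics/w8.png

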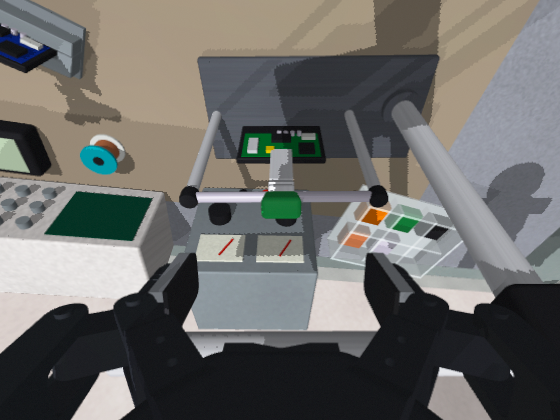

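View pics/w9.png

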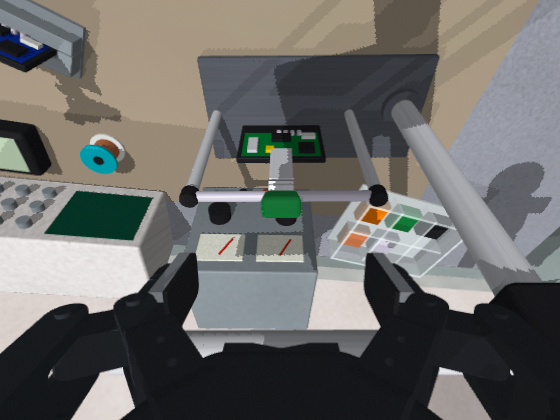

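View pics/s9.png

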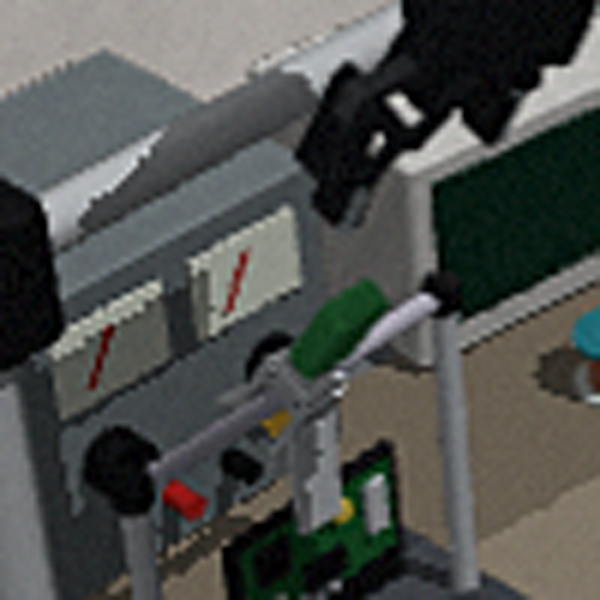

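View pics/t9.png

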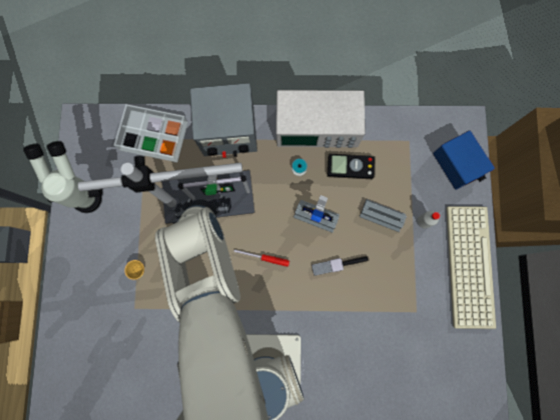

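The carrier hangs on the rail: the grip is at (281,206) and the frame at (237–327,125–163) in both shots 1.5 s apart. The gripper is clear, and blue and the bystanders look unmoved. One last numeric check for rest and pose.

Run:
```python
from h import *
manip.hold(.5)
c=manip.camera("wrist"); T=tool_T()
r=[]
for n in("w8","w9",None):
    im=c['image'] if n is None else cv2.cvtColor(cv2.imread(f"pics/{n}.png"),cv2.COLOR_BGR2RGB)
    m=cv2.inRange(cv2.cvtColor(im,cv2.COLOR_RGB2HSV),(45,150,60),(75,255,255)); m[:,:255]=0;m[:,305:]=0;m[:188]=0;m[240:]=0
    ys,xs=np.nonzero(m); print(n,xs.mean(),ys.mean(),len(xs),ys.max())
a,b=onz(c,237,161.5,.134,T),onz(c,326.5,160.5,.134,T)
print("frame far top",np.linalg.norm(b-a),"mid rel rail (x,y)",RC.T@((a+b)/2-RO),"yaw",np.degrees(np.arctan2(-(b-a)[0],(b-a)[1])))
e=onz(c,281,210,.2+.087*.819,T); print("end face rel",RC.T@(e-RO),"expected",U*.087)
t=manip.camera("top"); q=cv2.inRange(cv2.cvtColor(t['image'],cv2.COLOR_RGB2HSV),(105,150,60),(125,255,255));q[:,360:]=0;q[:,:290]=0
ys,xs=np.nonzero(q);print("blue",xs.mean(),ys.mean(),"was 316.7,215.2", manip.get_time())
```

```text
w8 280.9264853977845 205.29909365558913 993 218
w9 280.80904522613065 204.36683417085428 995 217
None 280.80904522613065 204.36683417085428 995 217
frame far top 0.11016380988301822 mid rel rail (x,y) [ 0.0002  0.0013 -0.066 ] yaw 8.00614008506951
end face rel [-0.0483  0.0004  0.0713] expected [-0.0499  0.      0.0713]
blue 316.7916666666667 215.39166666666668 was 316.7,215.2 26.7583
```

```bash
python3 -c "
from rig import manip
manip.sign_off()"
```

```text
the job is handed in; nothing more can be done
```

The green carrier now hangs freely on the rail, and I handed the job in at about 27 s of the 58 s allowed. The sign-off gave no verdict.

- **Insertion:** I lifted the carrier out of its holder and carried it round blue on the robot side. Pushed onto the rail along the stem, the gate peaked at 7.6 N and released about 5 mm before home. The rail then pressed on the hook's roof at about 10 N.
- **Tug:** The shut gate caught at 11 N after about 22 mm of play, roughly 18 mm of rise. I then let the carrier down and released it. This was firmer than the few newtons I was aiming for.
- **Last checks:**
  - The grip did not move between the last two pictures, so the carrier is at rest.
  - The frame and grip are within about 2 mm of the expected home pose, assuming the carrier's height.
  - It is within about 1° of square to the rail.
  - The gripper is clear, with no contact force.
  - Blue moved by less than 0.2 pixel in the top view, and by eye the bystanders look unmoved there.
- **Not seen directly:** I judged the gate shut from the force drop and the catch, not from a measured gate angle.
- **Disagreement:** The rail's clear span measured 179 to 188 mm depending on the view, against 180 mm given. I put that down to the rounded post tops, and the fit was not affected.

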